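# Tighten the hold-down on the brass blank until its thumbscrew clicks

### The arm

A 7-joint arm with a two-finger parallel gripper is mounted at the origin on the work surface. World frame = base frame: x ahead of the robot, y to its left, z up, the work surface at z = 0. Lengths are in m, angles in degrees, forces in N, time in s.
With the tool pointing down it reaches from about 0.4 to 0.875 m from the base axis. Payload 6.5 kg.
Tool frame: the origin (TCP) lies at the very end of the fingers, on their centre line; the grasp point (between the pads) lies 19 mm behind it (ctrl.grip_point_offset is the z of the grasp point in the tool frame, in m); z points along the fingers, y is the line along which they close (so a half turn about z gives the same grasp; the last joint's range is limited). The gripper opens to 88 mm and grips with 3 to 60 N. Pads are 18 mm wide; open, the fingers measure 123 mm over their backs; the gripper's body (75 mm by 187 mm) begins 45 mm behind the grasp point.
Start: joints at [66.108, 30.733, -0.252, 88.115, 0.149, 61.152, -4.079], TCP at [0.223, -0.61, 0.239] pointing down, gripper open.
Joint ranges: [-154.64, 154.64], [-21.42, 123.67], [-72.66, 72.17], [13.99, 137.28], [-74.86, 254.86], [10.95, 109.41], [-158.01, 158.01]. Speed limits (degrees/s): [136.94, 136.94, 180, 180, 180, 180, 180].

### API

Orientations are given as [roll, pitch, yaw] about the fixed x, y, z axes, in that order (R = Rz(yaw) Ry(pitch) Rx(roll)).
In Python, from plant import ctrl gives the robot as it stands.
- The arm moves only by the tool servo_tool, never from a script. Its argument "rows" is a list of rows, each a list of 7 numbers: the closure, from 0 (fully open) to 1 (shut), then the shift along the tool's x, y, z in cm, then the turn, a rotation vector about the tool's x, y, z in degrees. A call has 1 to 10 rows; each row shifts and turns the commanded pose from where the row before left it, along the tool's axes as they then stand; what a row does not reach is not made up. A row lasts 1/8 s, in which the tool goes at most 62.5 mm and 10.7 degrees, less where a joint would pass 70% of its speed; a pose out of reach is approached as far as the arm can. A call with a gripper value outside its range is refused whole. The fingers move at their own pace and stop on an object; "grip_force" is the grip in N (left out, the last holds). Time passes only in rows, so rows that do not move let the fingers close. It gives the time, the measured TCP pose, the force, the opening and the grip force at its end, in the units of the state.
- ctrl.state(): the state, without advancing time (a new reading comes with each control period).
- ctrl.grab_frame(name): name is "side" or "top" or "wrist"; returns the picture (400x640x3 uint8, red, green, blue); there is no depth.
- ctrl.get_calibration(name): a dict with "K" (3x3 intrinsics, pixels), "view" (4x4, takes a point from world to camera coordinates). Camera axes: x right, y down, z forward; pixel columns grow to the right and rows downward; lengths in m; the calibration is good to about 2 mm. A picture is of the moment at which its call begins: read the wrist's pose just before it. get_calibration takes no time and is no camera call; for the wrist camera it gives the pose at the moment of the call.
- ctrl.sign_off(): hands the job in; it is judged then, once.
The state is a dict: "t": time; "joint_positions": joint angles; "joint_vel": joint speeds; "joint_torque": joint torques, N m; "eef_pos": TCP position; "tcp_rot": TCP orientation; "contact_force": force on the tool from outside, world axes, zero at the start; "wrist_torque": the same for the moment, N m; "grip_width": finger opening in m; "gripper_force": force on a finger pad.
Only numpy, scipy, OpenCV 4.12 (cv2) and the standard library are available. Lean on these libraries where they do the work, as an engineer would, in place of code of your own. Each camera call takes 0.05 s, during which the arm holds its last target. There are 200 camera calls.

### The job

Two identical hold-down clamps stand on the jeweller's bench; one has a pierced brass bracelet blank under its pad, the other is empty. Turn the bar-shaped thumbscrew on top of the clamp that holds the brass blank clockwise (seen from above) until it is tight and its torque limiter slips for about two clicks (a click is 15 degrees; never more than four, which wears the ratchet), then stop and let go. Leave the empty clamp's thumbscrew as it is.

Things in the scene. Friction and masses are not known exactly. Their poses are not given: they have to be found in the camera images.
- work_grip (a point): Centre of the thumbscrew's bar grip on the clamp with the brass blank, on its vertical axis, 125 mm above the bench. Upright aluminium bar 50 long (x), 14 thick (y), 106 to 139 mm above the bench, dark dot on top at its -x end; the frame turns with it. Below it: round collar 38 across, brass hub 32 across (88 to 106), then the clamp's steel arm. It neither rises nor sinks.
- work_screw (a joint): Turn of that clamp's screw (brass hub with a small steel pin in its side), rad, growing clockwise from above. It follows the bar against 0.03 N m. Starts at 0.2 to 0.7; 1.0 is tight, a firm stop: the unslipped bar then lies along the clamp's steel arm, dot towards the robot (the V-notch side). So the bar starts 17 to 46 degrees short of tight.
- work_slip (a joint): Slip of the bar past the screw (angle between the bar's dot end and the hub's pin), rad, growing clockwise from above. 0 until the screw is tight; then the bar slips on at a steady drag of about 0.12 N m. Single clicks are not felt: count 15 degrees (0.26 rad) as one. Turning the bar back loosens the screw first.
- spare_end (a point): One end of the empty clamp's bar, 25 mm from its axis, 125 mm up. Clamps alike, fixed, left or right, turned up to 20 degrees: base 160 x 90 x 12 mm; wooden pin with V notch, top 34 mm up; post 88 mm high at the far side; arm 26 mm wide, top 88 mm up, from the post towards the robot. The brass blank (130 x 28 x 4 mm, holed) lies across under the other's arm.
There are look-alikes about, which are no part of the job. What is shaped like the part that bears work_grip but blue or orange is not meant.

How it is judged:
By the outcome, as a careful person would: the job done as asked, in the order asked, and still so for the second after the job is handed in, with the robot touching nothing.
It also fails if it takes over 32 s, if anything falls off the work surface, if the arm or the gripper's body presses on something with over 40 N, if the wrist force passes 120 N, or if a joint passes its speed limit or range.

## Working session

There is one attempt and no reset: what is moved stays moved. The work goes in short steps, Python scripts to look and compute and a tool call to move; the robot and the scene stay as the last step left them, time stands still between calls to the robot, and variables do not carry over. Pictures are saved under pics/ and viewed, at most 10 in all, crops included, and the job is handed in when it is done.

Besides the shell and the picture viewer there is one more tool, called after ">>>" as a command line: name --pt "numbers of a row" for each row, then --argument value for the rest. servo_tool: Moves the arm, as the interface text tells. Its arguments: {"type":"object","properties":{"rows":{"type":"array"},"grip_force":{"type":"number"}},"required":["rows"]}

```bash
ls; mkdir -p pics; python3 - <<'E'
from plant import ctrl
import cv2,numpy as np
s=ctrl.state();print(s['t'],s['eef_pos'],s['tcp_rot'],ctrl.grip_point_offset)
for n in("top","side"):
    im=ctrl.grab_frame(n);cv2.imwrite(f"pics/{n}0.png",im[:,:,::-1])
    c=ctrl.get_calibration(n);print(n,np.array(c["K"]).round(1).tolist(),np.array(c["view"]).round(3).tolist())
E
```

```text
pics
0.0 [ 0.22312777 -0.60985454  0.23784947] [-1.79901202e+02  9.35698037e-03  2.01052143e+01] -0.0187
top [[508.1, 0.0, 320.2], [0.0, 508.1, 200.5], [0.0, 0.0, 1.0]] [[0.019, -1.0, -0.006, 0.201], [-0.985, -0.017, -0.17, 0.434], [0.17, 0.009, -0.985, 1.617], [0.0, 0.0, 0.0, 1.0]]
side [[412.0, 0.0, 321.7], [0.0, 412.0, 197.4], [0.0, 0.0, 1.0]] [[-0.458, -0.889, 0.017, 0.366], [-0.638, 0.315, -0.703, 0.27], [0.619, -0.333, -0.711, 1.001], [0.0, 0.0, 0.0, 1.0]]
```

View pics/top0.png

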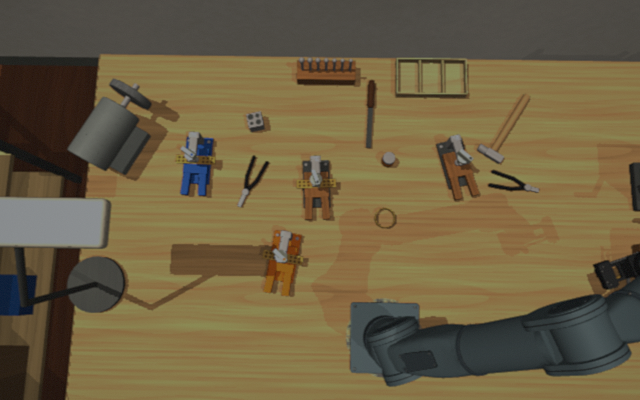

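View pics/side0.png

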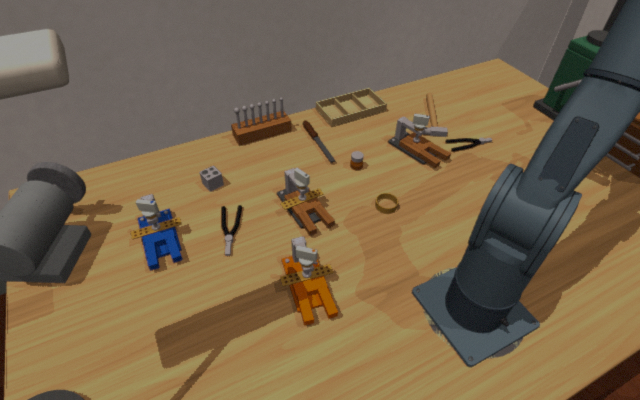

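Candidates in the top view:
- Blue clamp (195,160): ruled out by its colour.
- Orange clamp (283,260): ruled out by its colour.
- Brown clamp with brass across it (316,185): fits the description.
- Brown clamp without brass (458,165): this is the spare.

I'll confirm with one enlarged crop.

```bash
cat > h.py <<'E'
from plant import ctrl
import cv2,numpy as np
def ray(cal,uv,z):
    K=np.array(cal["K"]);V=np.array(cal["view"]);R=V[:3,:3];c=-R.T@V[:3,3]
    d=R.T@np.linalg.solve(K,[uv[0],uv[1],1.]);return c+d*(z-c[2])/d[2]
def proj(cal,p):
    q=np.array(cal["K"])@(np.array(cal["view"])@[*p,1])[:3];return q[:2]/q[2]
E
python3 - <<'E'
from h import *
a=cv2.imread("pics/top0.png")[140:230,275:365];b=cv2.imread("pics/side0.png")[155:245,265:355]
g=lambda i:np.clip(cv2.resize(i,(400,400),interpolation=cv2.INTER_CUBIC)*1.5,0,255)
cv2.imwrite("pics/crop.png",np.hstack([g(a),g(b)]))
c=ctrl.get_calibration("top")
for uv,z in[((316,163),.139),((316,185),.016),((458,143),.139)]:print(uv,ray(c,uv,z).round(3))
E
```

```text
(316, 163) [0.531 0.223 0.139]
(316, 185) [0.486 0.224 0.016]
(458, 143) [ 0.602 -0.218  0.139][ WARN:0@0.036] global loadsave.cpp:1063 imwrite_ Unsupported depth image for selected encoder is fallbacked to CV_8U.
```

View pics/crop.png

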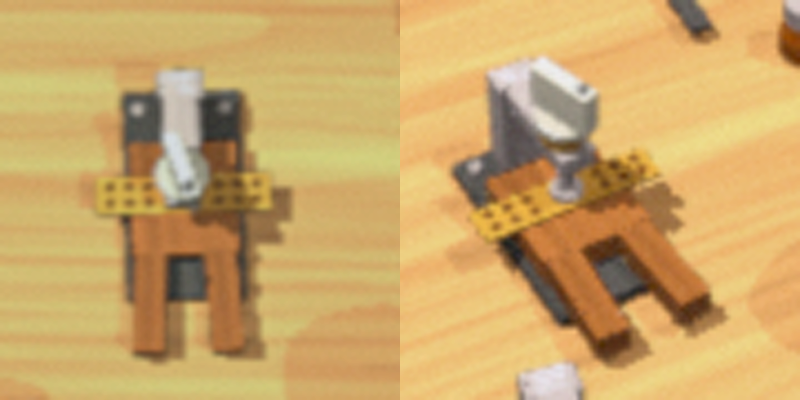

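The crop confirms it. The brown clamp has pierced brass under its pad, with the bar centre near top px (316,177) and the dot at the lower-right (robot) end. I'll turn in place and rise, then translate over the clamp.

>>> servo_tool --pt "0 0 0 -0.5 0 0 -10" --pt "0 0 0 -0.5 0 0 -10" --pt "0 0 0 -0.5 0 0 -10" --pt "0 0 0 -0.5 0 0 -10" --pt "0 0 0 -0.5 0 0 -10" --pt "0 0 0 -0.5 0 0 -10" --pt "0 0 0 -0.5 0 0 -10" --pt "0 0 0 -0.5 0 0 -10" --pt "0 0 0 -0.5 0 0 -10" --pt "0 0 0 -0.5 0 0 -10"

```text
t: 1.35
eef_pos: [0.2232, -0.6101, 0.2883]
tcp_rot: [180.0, -0.1, 120.4]
contact_force: [-0.8, -0.1, -0.3]
grip_width: 0.0882
gripper_force: 0.0
```

>>> servo_tool --pt "0 1.9 5.6 0 0 0 0" --pt "0 1.9 5.6 0 0 0 0" --pt "0 1.9 5.6 0 0 0 0" --pt "0 1.9 5.6 0 0 0 0" --pt "0 1.9 5.6 0 0 0 0" --pt "0 1.9 5.6 0 0 0 0" --pt "0 1.9 5.6 0 0 0 0"

```text
t: 2.22
eef_pos: [0.4965, -0.2973, 0.2885]
tcp_rot: [-180.0, -0.0, 120.1]
contact_force: [1.3, -0.7, 0.6]
grip_width: 0.0878
gripper_force: 0.0
```

>>> servo_tool --pt "0 4.9 2.6 0 0 0 0" --pt "0 4.9 2.6 0 0 0 0" --pt "0 4.9 2.6 0 0 0 0" --pt "0 4.9 2.6 0 0 0 0" --pt "0 4.9 2.6 0 0 0 0" --pt "0 4.9 2.6 0 0 0 0" --pt "0 4.9 2.6 0 0 0 0" --pt "0 4.9 2.6 0 0 0 0" --pt "0 4.9 2.6 0 0 0 0"

```text
t: 3.35
eef_pos: [0.4768, 0.2015, 0.2885]
tcp_rot: [-180.0, 0.0, 120.1]
contact_force: [-0.1, 0.5, 0.2]
grip_width: 0.0878
gripper_force: 0.0
```

Now rotate to about yaw 203, then look with the wrist camera.

>>> servo_tool --pt "0 0 0 0 0 0 -10.4" --pt "0 0 0 0 0 0 -10.4" --pt "0 0 0 0 0 0 -10.4" --pt "0 0 0 0 0 0 -10.4" --pt "0 0 0 0 0 0 -10.4" --pt "0 0 0 0 0 0 -10.4" --pt "0 0 0 0 0 0 -10.4" --pt "0 0 0 0 0 0 -10.4" --pt "0 0 0 0 0 0 0"

```text
t: 4.47
eef_pos: [0.4769, 0.1999, 0.2883]
tcp_rot: [180.0, -0.1, -156.8]
contact_force: [0.6, 0.2, 0.2]
grip_width: 0.0883
gripper_force: 0.0
```

```bash
python3 - <<'E'
from h import *
import json
s=ctrl.state();c=ctrl.get_calibration("wrist")
im=ctrl.grab_frame("wrist");cv2.imwrite("pics/w1.png",im[:,:,::-1])
json.dump({k:np.array(v).tolist() for k,v in c.items() if k in("K","view")},open("w1.json","w"))
print(s['t'],s['eef_pos'],s['tcp_rot'],s['joint_positions'],s['wrist_torque'])
print(proj(c,[.494,.224,.139]))
E
```

```text
4.475 [0.47690166 0.19985511 0.28827524] [ 1.79965148e+02 -5.27487868e-02 -1.56806162e+02] [ 19.46075369  25.89245234 -61.17975242 102.44752783  24.60713876
  66.48689901  63.73324376] [ 0.0846954  -0.10199897  0.01465412]
[331.9520812  205.84767592]
```

View pics/w1.png

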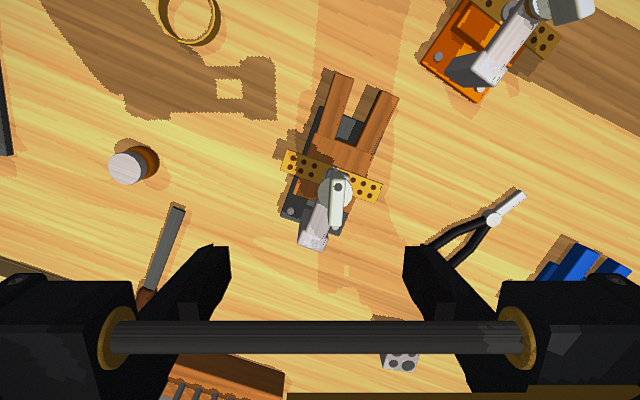

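The wrist view shows the work clamp at the centre. Its bar runs from about (337,178) at the dot end to about (341,228). The steel arm and post are at about (315,235). I'll segment the bar top.

```bash
python3 - <<'E'
from h import *
import json
c=json.load(open("w1.json"));im=cv2.imread("pics/w1.png");x0,y0=280,150
a=im[y0:270,x0:400]
hsv=cv2.cvtColor(a,cv2.COLOR_BGR2HSV)
m=((hsv[...,1]<60)&(hsv[...,2]>150)).astype(np.uint8)
n,l,st,ce=cv2.connectedComponentsWithStats(m,connectivity=4)
for i in range(1,n):
    if st[i,4]>60:
        r=cv2.minAreaRect(np.argwhere(l==i)[:,::-1].astype(np.float32));print(st[i],r,hsv[l==i].mean(0))
g=cv2.resize(a,(600,600),interpolation=cv2.INTER_NEAREST)
cv2.imwrite("pics/w1c.png",g)
E
```

```text
[  18   29   55   73 1652] ((48.1037712097168, 65.61321258544922), (30.692636489868164, 79.64544677734375), 29.05460548400879) [ 41.14709443  15.69249395 204.09987893]
```

View pics/w1c.png

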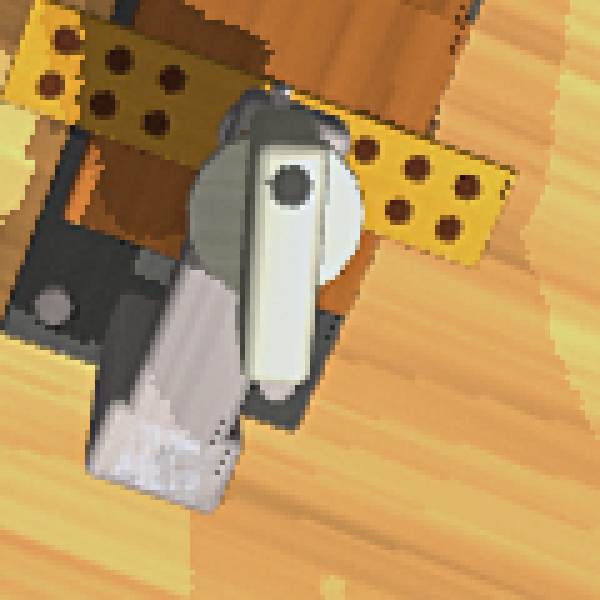

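```bash
python3 - <<'E'
from h import *
import json
c=json.load(open("w1.json"))
P=lambda u,v,z:ray(c,(280+u/5,150+v/5),z)
def seg(a,b,z,n):
    p,q=P(*a,z),P(*b,z);d=q-p;print(n,p.round(4),q.round(4),'len',np.linalg.norm(d).round(4),'yaw',np.degrees(np.arctan2(d[1],d[0])).round(1));return(p+q)/2
print(seg((291,148),(280,384),.139,"bar"))
seg((257,150),(247,380),.139,"barL");seg((326,150),(312,380),.139,"barR")
seg((257,250),(318,250),.139,"thick")
seg((45,0),(515,172),.038,"brass");seg((187,268),(135,385),.088,"armL")
q=lambda u,v:((u-280)*5,(v-150)*5)
seg(q(398,98),q(372,165),.034,"prongR");seg(q(325,68),q(297,150),.034,"prongL")
seg((187,225),(365,225),.106,"collar")
E
```

```text
bar [0.4677 0.2187 0.139 ] [0.5126 0.2367 0.139 ] len 0.0484 yaw 21.8
[0.49011047 0.22768342 0.139     ]
barL [0.4705 0.2129 0.139 ] [0.5144 0.2303 0.139 ] len 0.0471 yaw 21.6
barR [0.4654 0.2249 0.139 ] [0.5093 0.2422 0.139 ] len 0.0471 yaw 21.4
thick [0.4887 0.2211 0.139 ] [0.4841 0.2319 0.139 ] len 0.0117 yaw 113.2
brass [0.4797 0.165  0.038 ] [0.4735 0.291  0.038 ] len 0.1262 yaw 92.8
armL [0.5139 0.2174 0.088 ] [0.5452 0.2177 0.088 ] len 0.0312 yaw 0.5
prongR [0.3725 0.2604 0.034 ] [0.457 0.268 0.034] len 0.0848 yaw 5.1
prongL [0.3763 0.168  0.034 ] [0.4766 0.1741 0.034 ] len 0.1004 yaw 3.5
collar [0.4992 0.211  0.106 ] [0.4843 0.2459 0.106 ] len 0.0379 yaw 113.2
```

The bar centre is (0.490, 0.2275) at yaw 21.6, and its length, thickness and collar width match the given sizes. The clamp's yaw is about 3.5, so the bar starts about 18° short of tight. I'll align, descend and grasp.

>>> servo_tool --pt "0 -2.3 2.0 0 0 0 1.6" --pt "0 0 0 4 0 0 0" --pt "0 0 0 4 0 0 0" --pt "0 0 0 4 0 0 0" --pt "0 0 0 3.6 0 0 0" --pt "0 0 0 2 0 0 0" --pt "0 0 0 0 0 0 0" --grip_force 40

```text
t: 5.4
eef_pos: [0.4898, 0.2274, 0.112]
tcp_rot: [-180.0, -0.1, -158.4]
contact_force: [-0.6, 0.0, -0.3]
grip_width: 0.0882
gripper_force: 0.0
```

>>> servo_tool --pt "0.5 0 0 0 0 0 0" --pt "0.7 0 0 0 0 0 0" --pt "0.8 0 0 0 0 0 0" --pt "0.9 0 0 0 0 0 0" --pt "1 0 0 0 0 0 0" --pt "1 0 0 0 0 0 0" --pt "1 0 0 0 0 0 0"

```text
t: 6.28
eef_pos: [0.4903, 0.2276, 0.1127]
tcp_rot: [180.0, -0.0, -158.3]
contact_force: [-0.3, 0.5, 0.5]
grip_width: 0.0199
gripper_force: 0.0
```

```bash
python3 - <<'E'
from h import *
s=ctrl.state();print(s['t'],s['grip_width'],s['gripper_force'],s['contact_force'],s['wrist_torque'],s['joint_positions'],s['tcp_rot'])
E
```

```text
6.275 0.019924975755360157 0.0 [-0.34448806  0.5491304   0.46649095] [ 0.0570932  -0.15351353  0.01383414] [  6.88784495  40.18967456 -49.44907538 107.97246662  39.38354307
  50.59994249  49.30412175] [ 1.79999402e+02 -5.19585624e-03 -1.58299272e+02]
```

>>> servo_tool --pt "1 0 0 0 0 0 0" --pt "1 0 0 0 0 0 0" --pt "1 0 0 0 0 0 0" --pt "1 0 0 0 0 0 0"

```text
t: 6.78
eef_pos: [0.4906, 0.2271, 0.1127]
tcp_rot: [-180.0, -0.0, -158.3]
contact_force: [0.8, -2.9, 0.2]
grip_width: 0.0138
gripper_force: 40.0
```

>>> servo_tool --pt "1 0 0 0 0 0 3" --pt "1 0 0 0 0 0 3" --pt "1 0 0 0 0 0 3" --pt "1 0 0 0 0 0 0" --pt "1 0 0 0 0 0 0"

```text
t: 7.4
eef_pos: [0.4906, 0.2269, 0.1127]
tcp_rot: [-179.9, 0.0, -167.3]
contact_force: [3.6, -4.0, 0.9]
grip_width: 0.0139
gripper_force: 40.0
```

```bash
cat > st.py <<'E'
from h import *
s=ctrl.state();print(s['t'],s['grip_width'],s['gripper_force'],s['contact_force'].round(2),s['wrist_torque'].round(3),s['joint_positions'].round(1),s['tcp_rot'].round(1))
E
python3 st.py
```

```text
7.4 0.013886199687121313 40.0001972168684 [ 3.63 -4.    0.91] [-0.899 -0.579  0.001] [  5.6  39.3 -47.5 108.   37.8  49.7  41.6] [-179.9    0.  -167.3]
```

>>> servo_tool --pt "1 0 0 0 0 0 3" --pt "1 0 0 0 0 0 2" --pt "1 0 0 0 0 0 0"

```text
t: 7.78
eef_pos: [0.4907, 0.2267, 0.1127]
tcp_rot: [-179.9, 0.0, -172.3]
contact_force: [2.9, -4.2, 1.8]
grip_width: 0.0138
gripper_force: 40.0
```

```bash
python3 st.py
```

```text
7.775 0.013816542537717838 40.00041916966438 [ 2.87 -4.2   1.78] [-0.983 -0.603 -0.036] [  4.9  38.9 -46.3 108.1  36.9  49.3  37.3] [-179.9    0.  -172.3]
```

>>> servo_tool --pt "1 0 0 0 0 0 3" --pt "1 0 0 0 0 0 0"

```text
t: 8.02
eef_pos: [0.4907, 0.2266, 0.1126]
tcp_rot: [-179.9, 0.0, -175.3]
contact_force: [2.6, -5.4, 2.1]
grip_width: 0.0138
gripper_force: 40.0
```

```bash
python3 st.py
```

```text
8.025 0.013799000264941023 40.000462336465716 [ 2.59 -5.37  2.13] [-1.031 -0.584  0.012] [  4.5  38.6 -45.7 108.1  36.4  49.   34.7] [-179.9    0.  -175.3]
```

>>> servo_tool --pt "1 0 0 0 0 0 3" --pt "1 0 0 0 0 0 0"

```text
t: 8.28
eef_pos: [0.4907, 0.2266, 0.1127]
tcp_rot: [-179.9, 0.0, -178.3]
contact_force: [2.5, -6.5, 2.1]
grip_width: 0.0139
gripper_force: 40.0
```

```bash
python3 st.py
```

```text
8.275 0.013937192007484184 40.00031065195799 [ 2.53 -6.49  2.08] [-1.101 -0.614 -0.006] [  4.   38.3 -45.  108.1  35.8  48.7  32.1] [-179.9    0.  -178.3]
```

>>> servo_tool --pt "1 0 0 0 0 0 3" --pt "1 0 0 0 0 0 0"

```text
t: 8.52
eef_pos: [0.4907, 0.2265, 0.1127]
tcp_rot: [-179.9, 0.0, 178.7]
contact_force: [2.7, -5.3, 3.5]
grip_width: 0.0134
gripper_force: 40.0
```

```bash
python3 st.py
```

```text
8.525 0.013414649224970616 40.000243512913585 [ 2.74 -5.29  3.52] [-1.114 -0.542  0.01 ] [  3.6  38.  -44.3 108.1  35.3  48.5  29.6] [-179.9    0.   178.7]
```

>>> servo_tool --pt "1 0 0 0 0 0 3" --pt "1 0 0 0 0 0 3"

```text
t: 8.78
eef_pos: [0.4907, 0.2263, 0.1127]
tcp_rot: [-179.9, 0.0, 172.6]
contact_force: [1.9, -6.0, 2.9]
grip_width: 0.0143
gripper_force: 40.0
```

```bash
python3 st.py; python3 - <<'E'
from h import *
print(ctrl.state()['joint_torque'])
im=ctrl.grab_frame("wrist");cv2.imwrite("pics/w2.png",im[:,:,::-1])
print(ctrl.state()['wrist_torque'])
E
```

```text
8.775 0.014264542133085093 39.999764151871204 [ 1.94 -5.98  2.88] [-1.212 -0.575  0.133] [  2.7  37.5 -43.  108.2  34.2  47.9  24.4] [-179.9    0.   172.6]
[ -3.10704209 -47.37366199 -13.92195761 -17.26076603  -1.24237999
  -1.3023771    0.34301964]
[-1.18824139 -0.60545775  0.12616439]
```

View pics/w2.png

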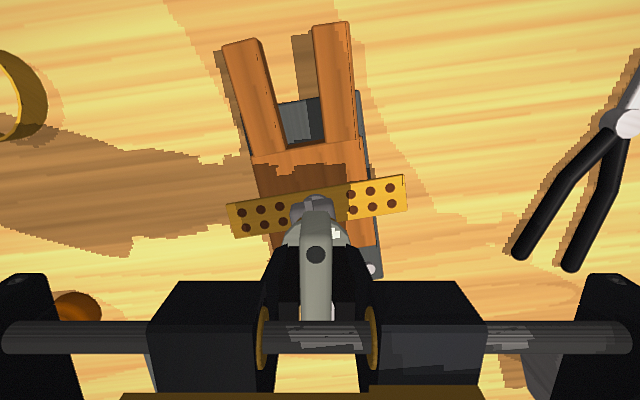

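The torque has jumped to 0.13 N m, so it's slipping now. I'll check whether it relaxes on a hold, to date the onset.

>>> servo_tool --pt "1 0 0 0 0 0 0" --pt "1 0 0 0 0 0 0"

```text
t: 9.07
eef_pos: [0.4906, 0.2263, 0.1126]
tcp_rot: [-179.9, 0.0, 172.7]
contact_force: [1.8, -6.1, 2.5]
grip_width: 0.0135
gripper_force: 40.0
```

```bash
python3 st.py; python3 - <<'E'
from h import *
im=cv2.imread("pics/w2.png")
c=ctrl.get_calibration("wrist")
def seg(a,b,z,n):
    p,q=ray(c,a,z),ray(c,b,z);d=q-p;print(n,p.round(4),'len',np.linalg.norm(d).round(4),'yaw',np.degrees(np.arctan2(d[1],d[0])).round(1))
seg((405,175),(227,205),.038,"brass far");seg((408,211),(232,238),.038,"brass near")
seg((349,22),(367,178),.034,"prong outer R");seg((215,52),(258,205),.034,"prong outer L?")
seg((312,27),(327,150),.034,"inner R");seg((257,40),(287,150),.034,"inner L")
seg((303,240),(301,320),.139,"barL");seg((331,240),(333,320),.139,"barR")
E
```

```text
9.075 0.013519230330452754 40.00043981708586 [ 1.84 -6.07  2.55] [-1.267 -0.551 -0.011] [  2.7  37.5 -43.  108.2  34.2  47.9  24.4] [-179.9    0.   172.7]
brass far [0.4738 0.2919 0.038 ] len 0.1288 yaw -87.3
brass near [0.5011 0.2929 0.038 ] len 0.1317 yaw -87.8
prong outer R [0.3729 0.2625 0.034 ] len 0.1009 yaw 1.9
prong outer L? [0.379  0.1764 0.034 ] len 0.1055 yaw 4.4
inner R [0.3727 0.2394 0.034 ] len 0.0774 yaw 0.2
inner L [0.3756 0.2042 0.034 ] len 0.0715 yaw 6.3
barL [0.4664 0.2249 0.139 ] len 0.0394 yaw -9.3
barR [0.4679 0.2362 0.139 ] len 0.0394 yaw -5.2
```

The torque relaxes when the arm stops, so the onset comes from geometry, at a bar yaw of about 2.8. The bar is now at −7.3, about 10° of slip, so 20° more brings it to two clicks.

>>> servo_tool --pt "1 0 0 0 0 0 4" --pt "1 0 0 0 0 0 4" --pt "1 0 0 0 0 0 4" --pt "1 0 0 0 0 0 4" --pt "1 0 0 0 0 0 4"

```text
t: 9.7
eef_pos: [0.4905, 0.2257, 0.1126]
tcp_rot: [-179.8, 0.1, 152.6]
contact_force: [1.1, -7.6, 4.4]
grip_width: 0.0136
gripper_force: 40.0
```

```bash
python3 st.py
```

```text
9.7 0.013606112120010935 39.999738251790404 [ 1.12 -7.63  4.39] [-1.635 -0.41   0.15 ] [ -0.5  35.9 -38.4 108.4  30.4  46.3   7.3] [-1.798e+02  1.000e-01  1.526e+02]
```

>>> servo_tool --pt "1 0 0 0 0 0 0" --pt "1 0 0 0 0 0 0" --pt "0 0 0 0 0 0 0" --pt "0 0 0 0 0 0 0" --pt "0 0 0 0 0 0 0" --pt "0 0 0 0 0 0 0" --pt "0 0 0 0 0 0 0"

```text
t: 10.58
eef_pos: [0.4902, 0.2278, 0.1127]
tcp_rot: [180.0, -0.0, 152.7]
contact_force: [0.4, 0.1, -0.2]
grip_width: 0.0612
gripper_force: 0.0
```

>>> servo_tool --pt "0 0 0 -2 0 0 0" --pt "0 0 0 -4 0 0 0" --pt "0 0 0 -5 0 0 0" --pt "0 0 0 -5 0 0 0" --pt "0 0 0 0 0 0 0"

```text
t: 11.2
eef_pos: [0.4921, 0.2294, 0.2778]
tcp_rot: [179.6, 0.3, 152.7]
contact_force: [-0.0, 0.1, 0.7]
grip_width: 0.0881
gripper_force: 0.0
```

```bash
python3 - <<'E'
from h import *
import json
s=ctrl.state();c=ctrl.get_calibration("wrist")
json.dump({k:np.array(v).tolist() for k,v in c.items() if k in("K","view")},open("w3.json","w"))
im=ctrl.grab_frame("wrist")[:,:,::-1].copy()
print(s['t'],s['eef_pos'],s['tcp_rot']);p=proj(c,[.4905,.227,.125]).astype(int);print(p)
x0,y0=p-60;print(x0,y0);cv2.imwrite("pics/w3.png",im);cv2.imwrite("pics/w3c.png",cv2.resize(im[y0:y0+120,x0:x0+120],(600,600),interpolation=cv2.INTER_NEAREST))
E
```

```text
11.2 [0.49212414 0.22936204 0.27779858] [179.62736992   0.30675073 152.71113435]
[311 179]
251 119
```

View pics/w3c.png

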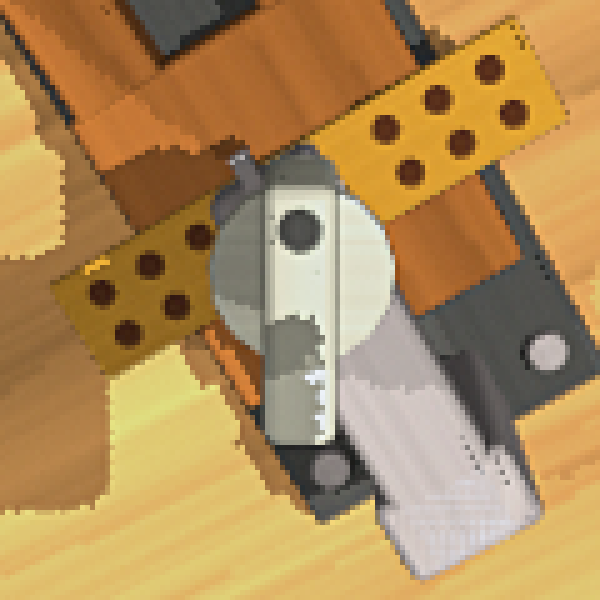

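The released bar is vertical in the crop, with the dot at (300,230). The hub pin is at about (240,160) and points along the arm towards the notch. I'll measure the slip angle.

```bash
python3 - <<'E'
from h import *
import json
c=json.load(open("w3.json"))
P=lambda u,v,z:ray(c,(251+u/5,119+v/5),z)
def seg(a,b,z,n):
    p,q=P(*a,z),P(*b,z);d=q-p;print(n,p.round(4),'len',np.linalg.norm(d).round(4),'yaw',np.degrees(np.arctan2(d[1],d[0])).round(1));return (p+q)/2
m=seg((301,186),(301,443),.139,"bar");print(m)
seg((570,118),(107,376),.038,"brass near");seg((515,17),(310,130),.038,"brass far")
for z in(.095,.1):
  p=P(238,156,z);d=np.array([.4905,.2273])-p[:2];print("pin",p,np.hypot(*d),np.degrees(np.arctan2(d[1],d[0])))
E
```

```text
bar [0.4685 0.2388 0.139 ] len 0.0487 yaw -27.6
[0.49004969 0.22755051 0.139     ]
brass near [0.5012 0.2928 0.038 ] len 0.1297 yaw -87.6
brass far [0.4739 0.2912 0.038 ] len 0.0546 yaw -88.5
pin [0.46485257 0.22581245 0.095     ] 0.025690533872801624 3.31943172026689
pin [0.46414309 0.22645159 0.1       ] 0.026370558976238682 1.8436633224082148
```

The bar is at −27.6° and the pin at about +2.5°, lined up with the clamp. That is about 30° of slip, or two clicks. The gripper is clear, so I'll hand in.

```bash
python3 -c "
from plant import ctrl
print(ctrl.sign_off())"
```

```text
the job is handed in; nothing more can be done
None
```

The brass blank's clamp is tight and its bar has slipped about 30° (two clicks); I let go, left the empty clamp untouched and handed the job in at about 11.3 s.

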